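# Click the drawing-board stop home and hold the set square in its corner

## Task

Set up the finds-drawing board: slide its steel cross stop along the fence, away from the blue set square, until it clicks fully home at the end of its travel, and keep the square off the stop until then. Then take the set square by its knob and press it, lying flat on the board, into the corner between the fence and the stop until both of its outer edges sit flush against them. Finish while still gripping the knob and pressing the square firmly against both faces, and leave the sherd, the loupe and the green dish where they are.

Things in the scene. Friction and masses are not known exactly. Their poses are not given: they have to be found in the camera images.
- board: Fixed plywood drawing board, 280 (board x) x 400 (board y) x 12 mm, on four feet; its top is 36 mm above the table. Origin: on the table under its centre. x points to the fence, y along the fence the way the stop goes home. Fence face at board x = 115 mm, fence 24 mm thick, top 66 mm above the table. A detent housing and end block stand at the fence near +y, at most 78 mm above the table.
- stop_grip (a point): Point for gripping the stop: 59 mm above the table, 23 mm above the board, on the middle line of its bar, 85 mm from the fence face. The bar is 22 mm wide (board y), its top 30 mm above the board; free to pinch from above across its 22 mm. Moves with the stop; axes parallel to the board's.
- stop_face (a point): Middle of the stop's square face, 11 mm to the -y side of stop_grip, 51 mm above the table. It starts at board y = 20 to 70 mm and is home at y = 130 mm, at a hard end stop. Sliding friction about 2 N; from y = 117 to 124 mm a spring detent must be pushed past with about 4 N more, then it snaps and holds the stop home.
- board_corner (a point): The inner corner on the board's top (36 mm above the table) where the fence face meets the stop's face once the stop is home: board x = 115, y = 130 mm. Axes parallel to the board's.
- square_knob (a point): On the axis of the black upright knob of the blue set square, 30 mm above the square's underside (66 mm above the table while it lies on the board). The knob is round, 20 mm across, its foot 8 mm and its top 48 mm above the underside, about over the centre of mass. Axes are the square's own.
- square_corner (a point): The corner where the square's two outer edges would meet, on its underside, 40 mm along its x and y from the knob axis. Seated, it lies on board_corner. Axes as square_knob.
- square: The blue set square, smooth plastic that slides easily, 80 to 170 g: an L of two legs 24 mm wide, 8 mm thick, with a diagonal brace. Origin on its underside below the knob axis; outer edges at its x = +40 and y = +40 mm, running back to -78 mm; the corner is relieved by 6 mm. Seated, its axes are parallel to the board's; at the start it is turned up to 0.5 rad from that.
- sherd: Cream-brown pottery sherd, 73 x 60 x 19 mm, lying on the board near its near edge; to be left alone. Origin at its underside.
- loupe: Black eye loupe, 32 mm across, 27 mm high, on the table beside the board; to be left alone. Origin at its underside.
- dish: Green round dish, 68 mm across, 14 mm high, on the table beside the board; to be left alone. Origin at its underside.
- fence: The aluminium fence, fixed to the board along its whole far edge. Origin and axes are the board's; the flat face that the square is pressed against is at x = 115 mm, from 36 to 66 mm above the table.
- stop: The steel cross stop; slides only along board y. Its dark saddle rides on the fence, top 77 mm above the table. Its bar is 160 mm long (from the fence face toward board -x), 22 mm wide, top 66 mm above the table. Origin on the board's top where the bar's square face (looking to board -y) meets the fence face; axes parallel to the board's.

How it is judged:
By the outcome, as a careful person would: the job done as asked, in the order asked, and still so for the second after the job is handed in, while the arm keeps its last pose, push and grip.
It also fails if it takes over 48 s, if anything falls off the work surface, if the arm or the gripper's body presses on something with over 40 N, if the wrist force passes 120 N, or if a joint passes its speed limit or range.

## Robot

A 6-joint arm with a two-finger parallel gripper is mounted at the origin on the work surface; the furniture and walls round the work are solid. World frame = base frame: x ahead of the robot, y to its left, z up, the work surface at z = 0. Lengths are in m, angles in degrees, forces in N, time in s.
With the tool pointing down it reaches from about 0.35 to 0.875 m from the base axis. Payload 4.2 kg.
Tool frame: the origin (TCP) lies midway between the tips of the shut fingers; the grasp point (between the pads) lies 19 mm behind it; z points along the fingers, y is the direction in which the jaws open and shut (so a half turn about z gives the same grasp; the last joint's range is limited). The gripper opens to 87 mm and grips with 3 to 60 N. Pads are 19 mm wide; open, the fingers measure 117 mm over their backs; the gripper's body (75 mm by 190 mm) begins 51 mm behind the grasp point.
Start: joints at [-52.219, 22.042, 0.453, 0, -68.411, -14.817], TCP at [0.244, -0.575, 0.184] pointing down, gripper open.
Joint ranges: [-179.83, 179.83], [-69.29, 118.12], [-61.27, 80.66], [-181.25, 117.63], [-171.15, -9.14], [-177.46, 177.46]. Speed limits (degrees/s): [159.86, 159.86, 180, 180, 180, 180].

## Interface

Orientations are given as a 3x3 rotation matrix whose columns are the frame's x, y, z axes.
In Python, from station import r gives the robot as it stands.
- The arm moves only by the tool play_rows, never from a script. Its argument "commands" is a list that holds one entry, the list of rows, each a list of 7 numbers: the shift along the world's x, y, z in m, then the turn, a rotation vector about the world's x, y, z in rad, then the closure, from 0 (fully open) to 1 (shut). A call has 1 to 5 rows; each row is the pose to reach, as a shift and turn from the pose commanded when the call began; what a row does not reach only later rows make up. A row lasts 1/10 s, in which the tool goes at most 50 mm and 8.59 degrees, less where a joint would pass 70% of its speed; a pose out of reach is approached as far as the arm can. A call with a gripper value outside its range is refused whole. The fingers move at their own pace and stop on an object; the grip force is fixed at half the most. Time passes only in rows, so rows that repeat a pose let the fingers close. It gives the time, the measured TCP pose, the force and the opening at its end, in the units of the state.
- r.sense(): the state, without advancing time (a new reading comes with each control period).
- r.capture(name): name is "side" or "top"; returns a dict with "image" (420x560x3 uint8, red, green, blue), "range_z" (420x560 float32, m along the optical axis (not along the pixel's ray), 0 where there is no reading), "intrinsics" (3x3 intrinsics, pixels), "k1" (the pictures are not rectified: a ray, as slopes to the right and down, at radius r is drawn at 1 + k1 r^2 times it, then the intrinsics apply), "extrinsics" (4x4, takes a point from camera to world coordinates). Camera axes: x right, y up, looking along -z (the intrinsics and any distortion apply to the point x, -y, -z); pixel columns grow to the right and rows downward; lengths in m; the calibration is good to about 2 mm. A picture is of the moment at which its call begins.
- r.finish_job(): hands the job in, once; it reports no verdict.
The state is a dict: "time_s": time; "joints": joint angles; "joint_velocities": joint speeds; "effort": joint torques, N m; "tcp_pos": TCP position; "ee_rot": TCP orientation; "wrist_force": force on the tool from outside, world axes, zero at the start; "moment": the same for the moment, N m; "gripper_width": opening from 0.0 (shut) to 1.0 (fully open).
Only numpy, scipy, OpenCV 4.12 (cv2) and the standard library are available. Lean on these libraries where they do the work, as an engineer would, in place of code of your own. Each camera call takes 0.05 s, during which the arm holds its last target. There are 200 camera calls.

## Working session

There is one attempt and no reset: what is moved stays moved. The work goes in short steps, Python scripts to look and compute and a tool call to move; the robot and the scene stay as the last step left them, time stands still between calls to the robot, and variables do not carry over. Pictures are saved under pics/ and viewed, about 8 in all and at most 12, crops included, and the job is handed in when it is done.

Besides the shell and the picture viewer there is one more tool, called after "Request:" as a command line: name --argument value ..., lists and objects as JSON in quotes. play_rows: Moves the arm, as the interface text tells. Its arguments: {"type":"object","properties":{"commands":{"type":"array","items":{"type":"array","items":{"type":"array","items":{"type":"number"}}}}},"required":["commands"]}

```bash
ls; mkdir -p pics; cat > h.py <<'E'
import numpy as np, cv2
from station import r
def cap(n):
    c=r.capture(n); c['K']=np.array(c['intrinsics']);c['T']=np.array(c['extrinsics']);return c
def rays(c,uv):
    K=c['K'];k=c['k1'];uv=np.atleast_2d(np.array(uv,float))
    s=cv2.undistortPoints(uv.reshape(-1,1,2),K,np.array([k,0,0,0.]))[:,0]
    return s
def plane(c,uv,z):
    s=rays(c,uv);d=np.c_[s[:,0],-s[:,1],-np.ones(len(s))]@c['T'][:3,:3].T;o=c['T'][:3,3]
    return o+d*((z-o[2])/d[:,2])[:,None]
def depth(c,uv):
    s=rays(c,uv);uv=np.atleast_2d(uv).astype(int);z=c['range_z'][uv[:,1],uv[:,0]]
    return np.c_[s[:,0]*z,-s[:,1]*z,-z]@c['T'][:3,:3].T+c['T'][:3,3]
def proj(c,P):
    p=(np.atleast_2d(P)-c['T'][:3,3])@c['T'][:3,:3];p[:,1:]*=-1
    return cv2.projectPoints(p,np.zeros(3),np.zeros(3),c['K'],np.array([c['k1'],0,0,0.]))[0][:,0]
E
python3 - <<'E'
from h import *
ims=[]
for n in('top','side'):
    c=cap(n);np.savez('c_'+n,**c);cv2.imwrite(f'pics/{n}0.png',c['image'][...,::-1]);print(n,c['T'].round(3),c['K'],c['k1'])
s=r.sense();print(s['time_s'],s['tcp_pos'],s['ee_rot'],s['wrist_force'],s['gripper_width'])
E
```

```text
pics
top [[ 1.000e-03  9.840e-01 -1.800e-01  3.500e-01]
 [-1.000e+00  2.000e-03  7.000e-03 -3.000e-03]
 [ 8.000e-03  1.800e-01  9.840e-01  1.203e+00]
 [ 0.000e+00  0.000e+00  0.000e+00  1.000e+00]] [[529.3164244    0.         277.56656805]
 [  0.         529.3164244  212.14946416]
 [  0.           0.           1.        ]] -0.15032191301661213
side [[-0.993  0.068 -0.1    0.439]
 [-0.119 -0.678  0.725  0.882]
 [-0.018  0.732  0.681  0.861]
 [ 0.     0.     0.     1.   ]] [[439.93465258   0.         282.31405129]
 [  0.         439.93465258 206.65926014]
 [  0.           0.           1.        ]] -0.08652784645720124
0.1 [ 0.2436117  -0.57488108  0.18324509] [[-9.20803457e-01 -3.90025871e-01 -9.02029369e-04]
 [-3.90026895e-01  9.20801670e-01  1.81795613e-03]
 [ 1.21540226e-04  2.02579600e-03 -9.99997941e-01]] [0.74368787 0.79618037 0.15667676] 0.9979566194460919
```

View pics/top0.png

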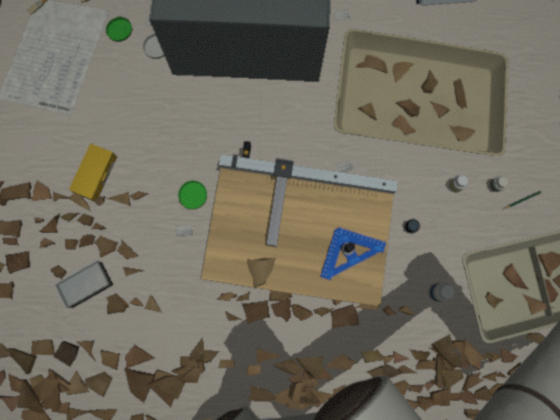

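View pics/side0.png

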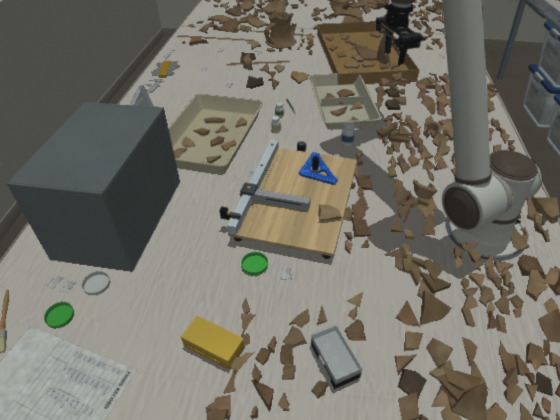

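```bash
cat > m.py <<'E'
from h import *
def comps(mask,mina=30):
    n,l,st,ce=cv2.connectedComponentsWithStats(mask.astype(np.uint8));return [(st[i],ce[i],l==i) for i in range(1,n) if st[i][4]>=mina]
def hsv(c): return cv2.cvtColor(c['image'],cv2.COLOR_RGB2HSV)
def hull(c,m,z):
    cs,_=cv2.findContours(m.astype(np.uint8),cv2.RETR_EXTERNAL,cv2.CHAIN_APPROX_NONE);k=max(cs,key=cv2.contourArea)
    return plane(c,k[:,0].astype(float),z)[:,:2]
E
python3 - <<'E'
from m import *
for n in('top','side'):
    c=dict(np.load(f'c_{n}.npz'));c['k1']=float(c['k1']);H=hsv(c);h,s,v=[H[...,i] for i in range(3)]
    print(n)
    blue=(h>105)&(h<130)&(s>140)&(v>60)
    for st,ce,m in comps(blue):
        q=hull(c,m,.044);t,tri=cv2.minEnclosingTriangle((q*1000).astype(np.float32).reshape(-1,1,2))
        print('blue',st,tri[:,0].round(1).tolist())
        ys,xs=np.nonzero(m);print(' depth z',np.percentile(depth(c,np.c_[xs,ys])[:,2],[5,50,95]).round(4))
    wood=(h>8)&(h<25)&(s>80)&(v>110)
    for st,ce,m in comps(wood,2500):
        q=hull(c,m,.036);print('wood',st,cv2.minAreaRect((q*1000).astype(np.float32)))
    # height-map
    yy,xx=np.mgrid[0:420,0:560];P=depth(c,np.c_[xx.ravel(),yy.ravel()]).reshape(420,560,3)
    reg=(P[...,0]>.25)&(P[...,0]<.65)&(abs(P[...,1])<.35)
    for lo,hi in((.03,.042),(.060,.072),(.073,.085),(.085,.13)):
        for st,ce,m in comps(reg&(P[...,2]>lo)&(P[...,2]<hi)&~blue,25):
            print(lo,st,P[m].mean(0).round(4))
    green=(h>45)&(h<75)&(s>120)
    for st,ce,m in comps(green): print('green',st,plane(c,ce,.014).round(3))
E
```

```text
top
blue [ 321  229   64   50 1194] [[530.5, -140.60000610351562], [488.0, -267.0], [404.79998779296875, -99.9000015258789]]
 depth z [0.0396 0.0434 0.0471]
wood [  202   169   191   137 16505] ((510.73834228515625, -57.754730224609375), (397.7472839355469, 255.4144744873047), 81.44638061523438)
0.03 [  201   175   192   132 16855] [ 0.5111 -0.0526  0.0356]
0.03 [355 243  16  13 112] [ 0.4816 -0.1969  0.0363]
0.03 [335 248  13  20 124] [ 0.4597 -0.1514  0.0362]
0.03 [282 298   7  20  65] [ 0.3537 -0.0289  0.0328]
0.06 [ 291  172  107   20 1008] [ 0.6325 -0.1725  0.0652]
0.06 [267 176  20  70 693] [ 0.5621 -0.0087  0.0656]
0.06 [189 352  15   5  32] [0.2529 0.1613 0.0634]
0.073 [273 171  19   7 100] [ 0.6432 -0.0222  0.0765]
0.073 [346 243   9   9  52] [ 0.4811 -0.1656  0.0821]
green [107  17  24  24 440] [[1.038 0.39  0.014]]
green [179 181  28  28 585] [[0.609 0.185 0.014]]
side
blue [300 153  37  31 455] [[530.7000122070312, -135.5], [487.0, -262.1000061035156], [400.5, -90.80000305175781]]
 depth z [0.0394 0.0433 0.0471]
wood [ 237  149  121  105 6625] ((504.23541259765625, -55.87811279296875), (400.6648254394531, 264.09588623046875), 81.36589813232422)
0.03 [ 242  146  116  109 7034] [ 0.5109 -0.0254  0.0355]
0.03 [317 170  11   5  28] [ 0.4582 -0.1584  0.0368]
0.03 [352 204  13   4  33] [ 0.3526 -0.0281  0.0323]
0.06 [253 139  26  45 346] [ 0.6319 -0.1691  0.0651]
0.06 [249 186  62  19 392] [ 0.5642 -0.0071  0.0649]
0.073 [313 157   5   6  25] [ 0.4812 -0.1615  0.0802]
0.073 [250 183   8  11  52] [ 0.6428 -0.0218  0.0758]
green [242 253  25  22 433] [[0.608 0.192 0.014]]
green [ 45 303  28  25 517] [[1.034 0.396 0.014]]
```

Request:
play_rows --commands '[[[0.022,0.04,0,0,0,-0.04,0],[0.044,0.08,0,0,0,-0.08,0],[0.066,0.12,0,0,0,-0.12,0],[0.088,0.16,0,0,0,-0.16,0],[0.11,0.2,0,0,0,-0.2,0]]]'

```text
time_s: 0.6
tcp_pos: [0.3541, -0.3736, 0.1839]
ee_rot: [[-0.98, -0.197, -0.0], [-0.197, 0.98, 0.0], [0.0, 0.001, -1.0]]
wrist_force: [0.5, -0.3, 0.7]
gripper_width: 0.996
```

Request:
play_rows --commands '[[[0.022,0.04,0,0,0,-0.04,0],[0.044,0.08,0,0,0,-0.08,0],[0.066,0.12,0,0,0,-0.12,0],[0.088,0.16,0,0,0,-0.16,0],[0.11,0.2,0,0,0,-0.2,0]]]'

```text
time_s: 1.1
tcp_pos: [0.4641, -0.1736, 0.1841]
ee_rot: [[-1.0, 0.001, -0.0], [0.001, 1.0, 0.0], [0.0, 0.0, -1.0]]
wrist_force: [0.8, -0.6, 0.2]
gripper_width: 1.0
```

Request:
play_rows --commands '[[[0.024,0.04,0,0,0,-0.04,0],[0.048,0.08,0,0,0,-0.08,0],[0.072,0.12,0,0,0,-0.12,0],[0.097,0.166,-0.02,0,0,-0.15,0],[0.097,0.166,-0.034,0,0,-0.15,0]]]'

```text
time_s: 1.6
tcp_pos: [0.5631, -0.0054, 0.1493]
ee_rot: [[-0.989, 0.145, 0.001], [0.145, 0.989, 0.001], [-0.001, 0.001, -1.0]]
wrist_force: [-0.9, -0.6, 0.3]
gripper_width: 0.999
```

```bash
python3 - <<'E'
from m import *
s=r.sense();R=np.array(s['ee_rot']);print(s['time_s'],s['tcp_pos'],R.round(4).tolist(),s['wrist_force'],s['joints'])
# refine bar & fence in board frame
a=np.radians(-8.6);Rb=np.array([[np.cos(a),-np.sin(a)],[np.sin(a),np.cos(a)]])
for n in('top','side'):
    c=dict(np.load(f'c_{n}.npz'));c['k1']=float(c['k1'])
    yy,xx=np.mgrid[0:420,0:560];P=depth(c,np.c_[xx.ravel(),yy.ravel()])
    B=(P[:,:2]-[.5231,-.0595])@Rb
    f=(P[:,2]>.060)&(P[:,2]<.071)
    b=f&(B[:,0]>-40)&(B[:,0]>-.05)&(B[:,0]<.09)&(B[:,1]>.02)&(B[:,1]<.1)
    q=B[b];p=np.polyfit(q[:,0],q[:,1],1);print(n,'bar y mean',q.mean(0),'tilt deg',np.degrees(np.arctan(p[0])),'x range',q[:,0].min(),np.percentile(q[:,1]-np.polyval(p,q[:,0]),[2,98]))
    g=f&(B[:,0]>.1)&(B[:,0]<.16)&(B[:,1]<.02)&(B[:,1]>-.21);q=B[g];p=np.polyfit(q[:,1],q[:,0],1);print(' fence x',q.mean(0),np.degrees(np.arctan(-p[0])),np.percentile(q[:,0]-np.polyval(p,q[:,1]),[2,98]))
c=cap('side');cv2.imwrite('pics/s1.png',cv2.resize(c['image'][80:290,180:460,::-1],None,fx=2.5,fy=2.5))
E
```

```text
1.6 [ 0.5630677  -0.00539806  0.14930447] [[-0.9895, 0.1448, 0.0014], [0.1448, 0.9895, 0.0007], [-0.0013, 0.0009, -1.0]] [-0.86115838 -0.63599543  0.34203317] [ 1.59251799e+01  1.75999820e+01 -1.14693163e+01 -2.16081272e-02
 -6.08425889e+01 -1.14239558e+02]
top bar y mean [0.02159563 0.05604136] tilt deg -0.009414976786991295 x range -0.045438914165972066 [-0.01059617  0.01064283]
 fence x [ 0.12627178 -0.09033378] 0.017409355489536652 [-0.01171151  0.01215215]
side bar y mean [0.02067066 0.05741387] tilt deg -0.2696160045555221 x range -0.045881519561993156 [-0.01353767  0.01068653]
 fence x [ 0.12502233 -0.08462495] -0.08551144840451372 [-0.01129373  0.01225529]
```

View pics/s1.png

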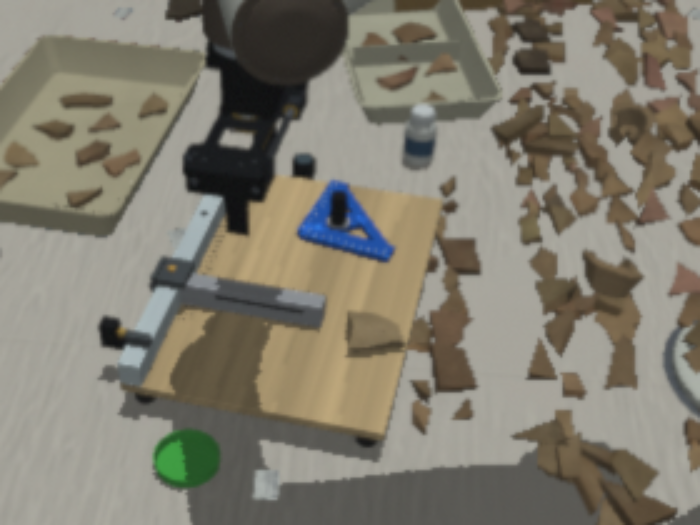

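Request:
play_rows --commands '[[[0,0,-0.03,0,0,0,0],[0,0,-0.06,0,0,0,0],[0,0,-0.085,0,0,0,0],[0,0,-0.1,0,0,0,0],[0,0,-0.105,0,0,0,0]]]'

```text
time_s: 2.15
tcp_pos: [0.559, -0.0104, 0.0435]
ee_rot: [[-0.989, 0.15, -0.004], [0.15, 0.989, -0.001], [0.004, -0.002, -1.0]]
wrist_force: [-0.1, 0.3, -0.6]
gripper_width: 1.001
```

Request:
play_rows --commands '[[[0,0,0,0,0,0,1],[0,0,0,0,0,0,1],[0,0,0,0,0,0,1],[0,0,0,0,0,0,1],[0,0,0,0,0,0,1]]]'

```text
time_s: 2.65
tcp_pos: [0.5612, -0.0094, 0.0459]
ee_rot: [[-0.989, 0.149, 0.001], [0.149, 0.989, 0.0], [-0.001, 0.0, -1.0]]
wrist_force: [-0.4, 1.0, 0.8]
gripper_width: 0.629
```

Request:
play_rows --commands '[[[0,0,0,0,0,0,1],[0,0,0,0,0,0,1],[0,0,0,0,0,0,1]]]'

```text
time_s: 2.95
tcp_pos: [0.5608, -0.0094, 0.0452]
ee_rot: [[-0.989, 0.149, -0.0], [0.149, 0.989, 0.0], [0.0, 0.0, -1.0]]
wrist_force: [-0.4, 0.2, -0.5]
gripper_width: 0.356
```

Request:
play_rows --commands '[[[0,0,0,0,0,0,1],[0,0,0,0,0,0,1],[0,0,0,0,0,0,1],[0,0,0,0,0,0,1]]]'

```text
time_s: 3.35
tcp_pos: [0.5609, -0.0094, 0.0452]
ee_rot: [[-0.989, 0.149, -0.0], [0.149, 0.989, -0.0], [0.0, -0.0, -1.0]]
wrist_force: [-0.5, -0.2, 0.6]
gripper_width: 0.034
```

```bash
python3 - <<'E'
from m import *
s=r.sense();print(s['time_s'],s['tcp_pos'],s['gripper_width'],s['wrist_force'])
c=cap('side');t=cap('top')
a=cv2.resize(c['image'][100:260,200:400,::-1],None,fx=2.5,fy=2.5);b=cv2.resize(t['image'][150:310,190:350,::-1],None,fx=2.5,fy=2.5)
for cc,im,u,v in((c,a,200,100),(t,b,190,150)):
    p=proj(cc,np.array([s['tcp_pos'],[.5609,-.0094,.066]]))
    for q in p: cv2.circle(im,tuple(((q-[u,v])*2.5).astype(int).tolist()),3,(0,0,255),1)
    print(p)
cv2.imwrite('pics/s2.png',np.hstack([a,b])[:,:900][:, :800] if 0 else cv2.resize(np.hstack([a,b]),(800,356)))
E
```

```text
3.35 [ 0.56085767 -0.00943914  0.04521809] 0.03361917233980044 [-0.49585965 -0.22224559  0.59331834]
[[282.22932829 201.13184916]
 [282.07190719 195.50228586]]
[[276.72119905 212.93159747]
 [276.76105339 211.21053028]]
```

View pics/s2.png

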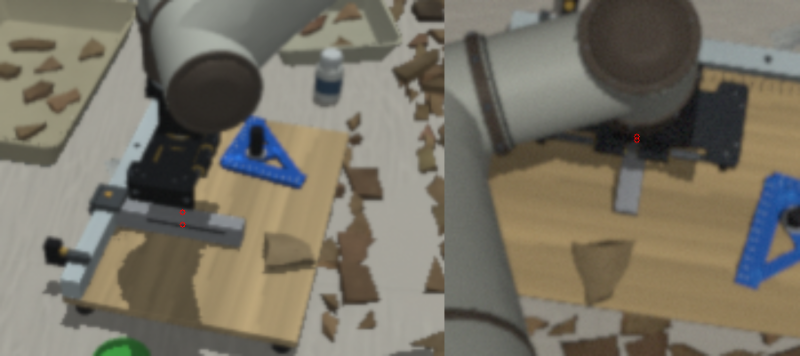

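```bash
python3 - <<'E'
from m import *
s=r.sense();print(s['time_s'],s['tcp_pos'],s['gripper_width'],s['wrist_force'],s['joints'])
c=cap('side')
im=c['image'][165:225,245:325,::-1];cv2.imwrite('pics/s3.png',cv2.resize(im,None,fx=10,fy=10,interpolation=cv2.INTER_CUBIC))
for v in range(176,216,3):
    uv=np.array([[u,v] for u in range(260,300,5)]);P=depth(c,uv);print(v,[(round(p[0]*1000),round(p[1]*1000),round(p[2]*1000)) for p in P])
E
```

```text
3.45 [ 0.5608475  -0.00944738  0.04522785] 0.01560678083342477 [ 0.23596646  0.20257213 -0.42797813] [ 1.55872391e+01  2.38848431e+01 -1.90162499e+01  5.96144814e-04
 -4.71035218e+01 -1.14135820e+02]
176 [(602, 73, 197), (590, 70, 196), (578, 69, 196), (566, 69, 197), (554, 66, 195), (543, 63, 194), (534, 30, 168), (538, -136, 34)]
179 [(601, 81, 195), (589, 81, 196), (577, 79, 195), (565, 77, 194), (553, 79, 197), (541, 75, 195), (534, 29, 157), (536, -121, 35)]
182 [(602, 78, 183), (589, 83, 188), (576, 85, 191), (564, 88, 194), (552, 85, 193), (540, 90, 198), (550, -107, 34), (535, -108, 34)]
185 [(603, 73, 169), (591, 75, 172), (577, 82, 179), (564, 85, 182), (552, 87, 185), (540, 89, 188), (549, -96, 32), (534, -92, 37)]
188 [(605, 69, 156), (591, 77, 164), (578, 79, 167), (566, 78, 167), (553, 79, 169), (540, 89, 179), (547, -79, 35), (532, -78, 37)]
191 [(624, -24, 65), (611, -27, 63), (578, 78, 156), (566, 79, 158), (553, 80, 160), (541, 82, 163), (545, -66, 35), (531, -68, 34)]
194 [(622, -10, 66), (608, -12, 65), (594, -11, 67), (581, -13, 67), (567, -15, 66), (554, -16, 66
[... 198 characters left out ...]
94, -4, 52), (580, -6, 51), (566, 0, 57), (552, -2, 57), (537, 7, 67), (524, 4, 65)]
203 [(622, -3, 39), (609, -6, 37), (595, -6, 38), (580, -3, 42), (565, 3, 49), (552, 2, 49), (538, 6, 55), (524, 5, 55)]
206 [(622, 3, 33), (439, 882, 861), (593, 4, 36), (580, -1, 33), (566, 0, 35), (552, 4, 40), (538, 4, 42), (524, 6, 45)]
209 [(619, 20, 37), (606, 15, 34), (592, 17, 37), (578, 15, 36), (565, 10, 33), (551, 13, 37), (537, 13, 38), (524, 9, 36)]
212 [(618, 29, 35), (604, 28, 35), (589, 31, 40), (576, 27, 37), (563, 22, 34), (549, 25, 37), (536, 22, 36), (523, 20, 35)]
215 [(615, 42, 36), (602, 41, 37), (589, 38, 35), (575, 37, 36), (562, 37, 36), (549, 32, 33), (535, 33, 35), (521, 32, 36)]
```

View pics/s3.png

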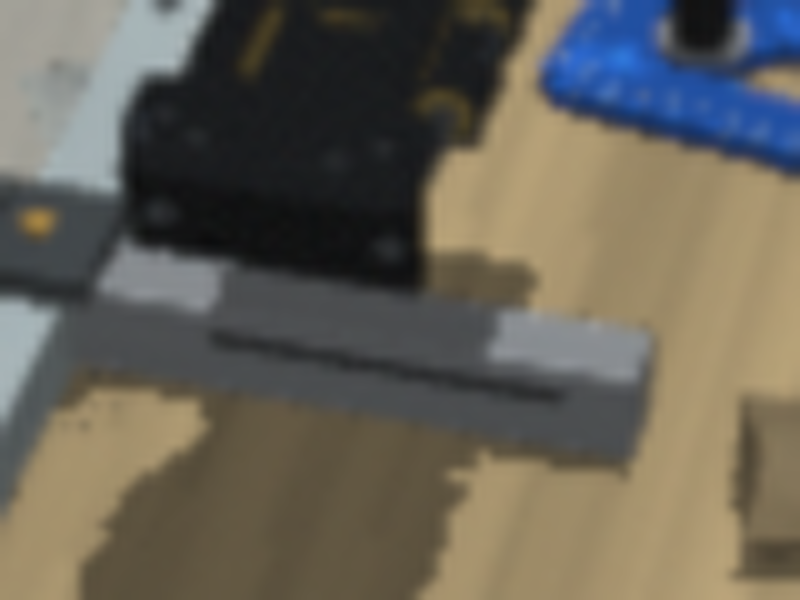

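Request:
play_rows --commands '[[[0,0,0,0,0,0,0],[0,0,0,0,0,0,0],[0,0,0,0,0,0,0],[0,0,0,0,0,0,0],[0,0,0,0,0,0,0]]]'

```text
time_s: 4.0
tcp_pos: [0.5608, -0.0094, 0.0452]
ee_rot: [[-0.989, 0.149, -0.0], [0.149, 0.989, 0.0], [0.0, 0.0, -1.0]]
wrist_force: [0.1, 0.2, 0.5]
gripper_width: 0.376
```

Request:
play_rows --commands '[[[0,0,0,0,0,0,0],[0,0,0,0,0,0,0],[0,0,0,0,0,0,0],[0,0,0,0,0,0,0],[0,0,0,0,0,0,0]]]'

```text
time_s: 4.5
tcp_pos: [0.5608, -0.0094, 0.0452]
ee_rot: [[-0.989, 0.149, -0.0], [0.149, 0.989, -0.0], [0.0, -0.0, -1.0]]
wrist_force: [-0.7, 0.3, -0.3]
gripper_width: 0.833
```

```bash
python3 - <<'E'
from m import *
s=r.sense();print(s['time_s'],s['tcp_pos'],s['gripper_width'],s['wrist_force'])
c=cap('side')
im=c['image'][155:225,245:325,::-1];cv2.imwrite('pics/s4.png',cv2.resize(im,None,fx=8,fy=8,interpolation=cv2.INTER_CUBIC))
for v in range(182,216,2):
    uv=np.array([[u,v] for u in range(266,300,4)]);P=depth(c,uv);print(v,[tuple((p*1000).round().astype(int).tolist()) for p in P])
E
```

```text
4.5 [ 0.56083078 -0.00944688  0.04522712] 0.8328358685886794 [-0.66188501  0.30236945 -0.29786328]
182 [(586, 85, 190), (576, 84, 190), (566, 86, 193), (556, 88, 195), (547, 88, 195), (537, 87, 196), (532, 55, 169), (538, -104, 38), (526, -106, 36)]
184 [(587, 83, 182), (577, 84, 184), (567, 82, 183), (557, 87, 188), (547, 89, 190), (538, 85, 188), (532, 56, 164), (537, -94, 38), (526, -100, 35)]
186 [(589, 73, 167), (578, 75, 170), (567, 82, 177), (557, 88, 182), (547, 87, 182), (537, 90, 185), (548, -86, 36), (536, -87, 37), (525, -90, 35)]
188 [(589, 73, 160), (578, 77, 165), (568, 79, 167), (559, 77, 167), (548, 82, 172), (538, 87, 177), (547, -79, 35), (535, -79, 36), (524, -82, 35)]
190 [(589, 75, 156), (579, 76, 158), (569, 75, 157), (558, 82, 164), (548, 80, 164), (538, 81, 166), (546, -68, 37), (534, -69, 37), (523, -70, 37)]
192 [(607, -22, 64), (596, -22, 64), (575, 39, 119), (558, 80, 156), (549, 80, 158), (538, 84, 161), (544, -58, 38), (533, -60, 37), (522, -62, 36)]
194 [(606, -13, 65), (595, -13, 65), (576, 36, 110), (565, 38, 113), (562, -17, 65), (551, -18, 64), (54
[... 723 characters left out ...]
(516, 8, 54)]
206 [(604, 6, 37), (594, 2, 34), (583, 1, 34), (572, -1, 33), (560, 0, 36), (549, 0, 37), (538, 5, 42), (527, 5, 44), (516, 6, 45)]
208 [(603, 13, 36), (592, 14, 38), (581, 12, 37), (570, 12, 38), (560, 8, 35), (549, 8, 36), (538, 4, 34), (527, 4, 35), (516, 5, 37)]
210 [(602, 21, 36), (591, 20, 36), (580, 18, 35), (570, 16, 35), (559, 14, 34), (548, 13, 34), (537, 16, 38), (526, 15, 38), (515, 12, 36)]
212 [(601, 29, 37), (590, 27, 36), (580, 23, 33), (569, 23, 34), (557, 26, 37), (547, 25, 38), (536, 23, 36), (525, 22, 37), (514, 18, 34)]
214 [(600, 36, 36), (589, 33, 33), (578, 36, 38), (568, 32, 35), (557, 30, 34), (546, 28, 33), (535, 29, 35), (525, 26, 33), (514, 27, 36)]
```

View pics/s4.png

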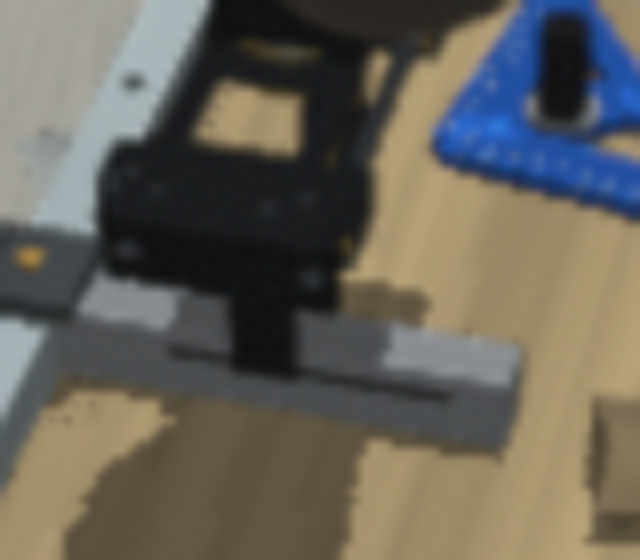

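The fingertips sit about 40 mm higher than the reported TCP: the tip measures z≈0.086 against 0.045 reported, and the body shows the same shift. x and y agree. I'll lower by the measured amount and check again.

Request:
play_rows --commands '[[[0,0,-0.01,0,0,0,0],[0,0,-0.02,0,0,0,0],[0,0,-0.03,0,0,0,0],[0,0,-0.035,0,0,0,0],[0,0,-0.035,0,0,0,0]]]'

```text
time_s: 5.05
tcp_pos: [0.56, -0.0097, 0.0089]
ee_rot: [[-0.989, 0.149, -0.003], [0.149, 0.989, -0.001], [0.003, -0.001, -1.0]]
wrist_force: [0.2, 0.2, -0.9]
gripper_width: 0.999
```

```bash
python3 - <<'E'
from m import *
s=r.sense();print(s['time_s'],s['tcp_pos'],s['gripper_width'],s['wrist_force'])
for k in range(2):
    c=cap('side');v=c['image'].max(2);
    yy,xx=np.mgrid[0:420,0:560];P=depth(c,np.c_[xx.ravel(),yy.ravel()]).reshape(420,560,3)
    m=(v<70)&(abs(P[...,0]-.566)<.025)&(P[...,1]>.015)&(P[...,1]<.07)&(P[...,2]>.03)&(P[...,2]<.105)
    st,ce,mm=max(comps(m,5),key=lambda q:q[0][4]);print(st,ce,P[mm].mean(0),P[mm].std(0),)
    for row in range(st[1],st[1]+st[3]): 
        if row>st[1]+st[3]-8: print(row,mm[row].sum(),np.median(P[row][mm[row]],0).round(4))
    if 1:
        row=st[1]+st[3]; u=np.nonzero(mm[row-2])[0].mean()
        o=c['T'][:3,3];p=plane(c,[[u,row-.5]],.05)[0];d=p-o;print('ray at y=',[(y,(o+d*((y-o[1])/d[1]))[2].round(4)) for y in(.035,.042,.048)])
E
```

```text
5.05 [ 0.55997435 -0.00966963  0.00885186] 0.9993586598754577 [ 0.1835797   0.15399525 -0.85442781]
[273 203  10  12  89] [277.4494382  208.43820225] [0.56692237 0.04287541 0.06571469] [0.00673031 0.00459876 0.01420094]
208 8 [0.5665 0.0439 0.0683]
209 8 [0.5667 0.0427 0.0637]
210 8 [0.5669 0.0432 0.0608]
211 8 [0.5672 0.0421 0.0553]
212 9 [0.5657 0.0421 0.0521]
213 9 [0.5659 0.0395 0.0457]
214 2 [0.5608 0.0316 0.0352]
ray at y= [(0.035, np.float64(0.036)), (0.042, np.float64(0.0428)), (0.048, np.float64(0.0486))]
[273 203   9  11  87] [277.12643678 208.18390805] [0.56772214 0.04320616 0.06688624] [0.00677619 0.00438373 0.01319561]
207 8 [0.5666 0.0437 0.0716]
208 8 [0.5667 0.0435 0.068 ]
209 9 [0.568  0.0426 0.0644]
210 8 [0.5667 0.0429 0.06  ]
211 8 [0.5668 0.0438 0.0575]
212 8 [0.5671 0.0427 0.0527]
213 8 [0.5673 0.0425 0.0487]
ray at y= [(0.035, np.float64(0.0396)), (0.042, np.float64(0.0464)), (0.048, np.float64(0.0522))]
```

Request:
play_rows --commands '[[[0,0,-0.004,0,0,0,1],[0,0,-0.004,0,0,0,1],[0,0,-0.004,0,0,0,1],[0,0,-0.004,0,0,0,1],[0,0,-0.004,0,0,0,1]]]'

```text
time_s: 5.65
tcp_pos: [0.561, -0.0094, 0.0064]
ee_rot: [[-0.989, 0.149, 0.0], [0.149, 0.989, 0.0], [-0.0, 0.0, -1.0]]
wrist_force: [-0.9, -0.4, -0.2]
gripper_width: 0.634
```

Request:
play_rows --commands '[[[0,0,0,0,0,0,1],[0,0,0,0,0,0,1],[0,0,0,0,0,0,1],[0,0,0,0,0,0,1],[0,0,0,0,0,0,1]]]'

```text
time_s: 6.15
tcp_pos: [0.5608, -0.0095, 0.0062]
ee_rot: [[-0.989, 0.149, -0.0], [0.149, 0.989, -0.0], [0.0, -0.0, -1.0]]
wrist_force: [0.3, -0.0, 0.1]
gripper_width: 0.249
```

Request:
play_rows --commands '[[[0.0015,0.0099,0,0,0,0,1],[0.0037,0.0247,0,0,0,0,1],[0.006,0.0396,0,0,0,0,1],[0.0082,0.0544,0,0,0,0,1],[0.0097,0.0643,0,0,0,0,1]]]'

```text
time_s: 6.65
tcp_pos: [0.5709, 0.0568, 0.0063]
ee_rot: [[-0.989, 0.147, 0.0], [0.147, 0.989, 0.0], [-0.0, 0.0, -1.0]]
wrist_force: [1.4, -2.2, 0.4]
gripper_width: 0.248
```

Request:
play_rows --commands '[[[0.0006,0.004,0,0,0,0,1],[0.0012,0.0079,0,0,0,0,1],[0.0018,0.0119,0,0,0,0,1],[0.0024,0.0158,0,0,0,0,1],[0.0027,0.0178,0,0,0,0,1]]]'

```text
time_s: 7.15
tcp_pos: [0.5734, 0.0732, 0.0063]
ee_rot: [[-0.989, 0.148, 0.0], [0.148, 0.989, 0.0], [-0.0, 0.0, -1.0]]
wrist_force: [2.4, -6.8, -0.3]
gripper_width: 0.248
```

Request:
play_rows --commands '[[[0.0003,0.002,0,0,0,0,1],[0.0005,0.003,0,0,0,0,1],[0.0006,0.004,0,0,0,0,1],[0.0006,0.004,0,0,0,0,1]]]'

```text
time_s: 7.55
tcp_pos: [0.5732, 0.0731, 0.0062]
ee_rot: [[-0.989, 0.149, -0.002], [0.149, 0.989, -0.004], [0.002, -0.005, -1.0]]
wrist_force: [2.9, -14.0, 0.3]
gripper_width: 0.253
```

Request:
play_rows --commands '[[[-0.0006,-0.004,0,0,0,0,1],[-0.0006,-0.004,0,0,0,0,0.4],[-0.0006,-0.004,0,0,0,0,0.4],[-0.0006,-0.004,0,0,0,0,0.4],[-0.0006,-0.004,0,0,0,0,0.4]]]'

```text
time_s: 8.05
tcp_pos: [0.5732, 0.073, 0.0062]
ee_rot: [[-0.989, 0.148, -0.0], [0.148, 0.989, 0.0], [0.0, -0.0, -1.0]]
wrist_force: [0.2, -0.1, -0.0]
gripper_width: 0.527
```

Request:
play_rows --commands '[[[0,0,0.02,0,0,0,0.4],[0,0,0.04,0,0,0,0.4],[0,0,0.07,0,0,0,0.4],[0,0,0.1,0,0,0,0.4],[0,-0.04,0.1,0,0,-0.05,0.4]]]'

```text
time_s: 8.55
tcp_pos: [0.5774, 0.036, 0.1113]
ee_rot: [[-0.981, 0.193, 0.011], [0.193, 0.981, 0.002], [-0.01, 0.004, -1.0]]
wrist_force: [0.6, -0.3, -0.2]
gripper_width: 0.601
```

Request:
play_rows --commands '[[[-0.015,-0.045,0,0,0,0,0.4],[-0.03,-0.09,0,0,0,0,0.4],[-0.045,-0.135,0,0,0,0,0.4],[-0.045,-0.18,0,0,0,0,0.4],[-0.045,-0.18,0,0,0,0,0.4]]]'

```text
time_s: 9.05
tcp_pos: [0.5274, -0.1513, 0.1063]
ee_rot: [[-0.979, 0.203, -0.0], [0.203, 0.979, -0.001], [-0.0, -0.001, -1.0]]
wrist_force: [-0.5, 0.8, -0.2]
gripper_width: 0.599
```

```bash
python3 - <<'E'
from m import *
s=r.sense();print(s['time_s'],s['tcp_pos'],s['gripper_width'],s['wrist_force'],s['joints'])
a=np.radians(-8.6);Rb=np.array([[np.cos(a),-np.sin(a)],[np.sin(a),np.cos(a)]])
for n in('top','side'):
    c=cap(n);np.savez('d_'+n,**c);cv2.imwrite(f'pics/{n}5.png',c['image'][...,::-1])
    yy,xx=np.mgrid[0:420,0:560];P=depth(c,np.c_[xx.ravel(),yy.ravel()])
    B=(P[:,:2]-[.5231,-.0595])@Rb
    f=(P[:,2]>.060)&(P[:,2]<.071)
    b=f&(B[:,0]>-.05)&(B[:,0]<.08)&(B[:,1]>.10)&(B[:,1]<.18);q=B[b];print(n,'bar y',len(q),q.mean(0) if len(q) else 0)
    H=hsv(c);h,ss,v=[H[...,i] for i in range(3)]
    blue=(h>105)&(h<130)&(ss>140)&(v>60)
    for st,ce,m in comps(blue):
        q=hull(c,m,.044);t,tri=cv2.minEnclosingTriangle((q*1000).astype(np.float32).reshape(-1,1,2));print('blue',st,tri[:,0].round(1).tolist())
i=np.hstack([cv2.imread('pics/top5.png')[140:320,190:410],cv2.imread('pics/side5.png')[100:280,200:420]])
cv2.imwrite('pics/x5.png',cv2.resize(i,(800,327)))
E
```

```text
9.05 [ 0.52742655 -0.15132318  0.10632683] 0.5989943932074123 [-0.46591823  0.76445241 -0.20251836] [ 9.44730178e-01  1.87106753e+01 -1.67406525e+01  4.05579410e-02
 -5.45522698e+01 -1.02694650e+02]
top bar y 145 [-0.02258847  0.14386512]
blue [ 322  228   63   51 1214] [[530.4000244140625, -140.60000610351562], [492.29998779296875, -272.79998779296875], [404.5, -99.80000305175781]]
side bar y 356 [0.01616443 0.14115919]
blue [300 153  37  31 452] [[487.0, -262.1000061035156], [401.1000061035156, -92.0], [531.2000122070312, -134.1999969482422]]
```

View pics/x5.png

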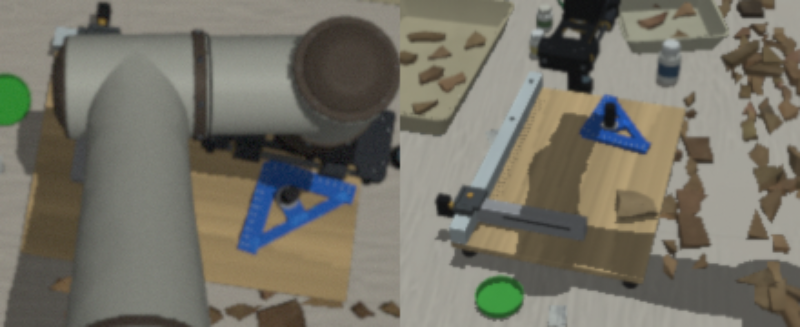

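Request:
play_rows --commands '[[[-0.02,-0.008,0,0,0,-0.05,0.4],[-0.04,-0.016,0,0,0,-0.1,0.4],[-0.047,-0.018,0,0,0,-0.115,0.4],[-0.047,-0.018,0,0,0,-0.115,0.4],[-0.047,-0.018,0,0,0,-0.115,0.4]]]'

```text
time_s: 9.65
tcp_pos: [0.4824, -0.1646, 0.1066]
ee_rot: [[-0.952, 0.307, 0.001], [0.307, 0.952, -0.0], [-0.001, 0.0, -1.0]]
wrist_force: [0.8, -0.3, 1.3]
gripper_width: 0.605
```

```bash
python3 - <<'E'
from m import *
s=r.sense();p=np.array(s['tcp_pos']);print(s['time_s'],p,np.array(s['ee_rot']).round(4).tolist(),s['gripper_width'],s['wrist_force'])
c=cap('side')
yy,xx=np.mgrid[0:420,0:560];P=depth(c,np.c_[xx.ravel(),yy.ravel()]).reshape(420,560,3)
v=c['image'].max(2)
m=(v<75)&(abs(P[...,0]-.481)<.04)&(P[...,1]<-.08)&(P[...,1]>-.26)
for lo,hi in((.05,.09),(.11,.2)):
  for st,ce,mm in comps(m&(P[...,2]>lo)&(P[...,2]<hi),8): print(lo,st,ce.round(1),P[mm].mean(0).round(4),P[mm].min(0).round(3),P[mm].max(0).round(3))
cv2.imwrite('pics/s6.png',cv2.resize(c['image'][90:210,270:390,::-1],(600,600),interpolation=cv2.INTER_CUBIC))
print(proj(c,np.array([p+[0,0,.037],[.481,-.165,.084],[.481,-.165,.044]])))
E
```

```text
9.65 [ 0.48236918 -0.16464565  0.10658327] [[-0.9517, 0.3071, 0.0013], [0.3071, 0.9517, -0.0002], [-0.0013, 0.0002, -1.0]] 0.605196654059027 [ 0.81305017 -0.2719319   1.2972438 ]
0.05 [312 157   7  12  71] [315.  162.6] [ 0.4809 -0.1611  0.0695] [ 0.472 -0.173  0.051] [ 0.49  -0.155  0.087]
0.11 [319 132   4   5  19] [320.5 134.1] [ 0.4695 -0.1884  0.1524] [ 0.465 -0.192  0.145] [ 0.474 -0.186  0.161]
0.11 [308 137   8  11  69] [311.  142.2] [ 0.4929 -0.1307  0.1624] [ 0.482 -0.136  0.145] [ 0.502 -0.125  0.179]
[[315.37912538 141.09268637]
 [315.21276893 157.8624692 ]
 [314.79161177 168.59116767]]
```

View pics/s6.png

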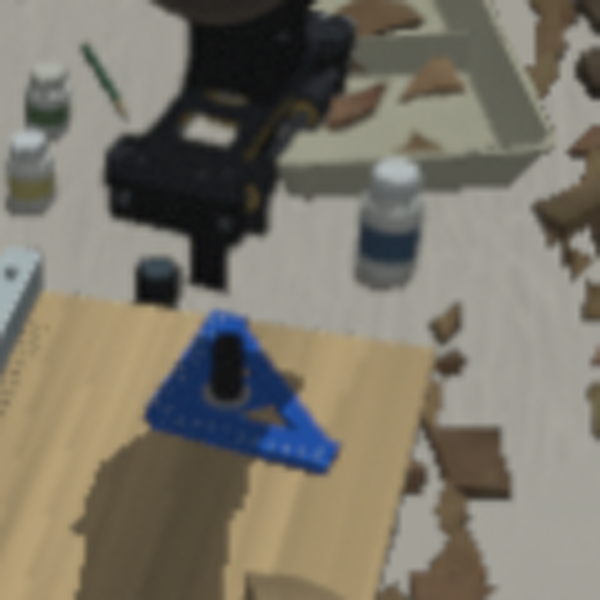

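Request:
play_rows --commands '[[[0,0,-0.03,0,0,0,0.4],[0,0,-0.06,0,0,0,0.4],[0,0,-0.08,0,0,0,0.4],[0,0,-0.09,0,0,0,0.4],[0,0,-0.095,0,0,0,0.4]]]'

```text
time_s: 10.2
tcp_pos: [0.4816, -0.1651, 0.0104]
ee_rot: [[-0.951, 0.308, -0.001], [0.308, 0.951, -0.0], [0.001, -0.001, -1.0]]
wrist_force: [-0.1, 0.8, 0.6]
gripper_width: 0.598
```

Request:
play_rows --commands '[[[0,0,0,0,0,0,1],[0,0,0,0,0,0,1],[0,0,0,0,0,0,1],[0,0,0,0,0,0,1],[0,0,0,0,0,0,1]]]'

```text
time_s: 10.7
tcp_pos: [0.4816, -0.1654, 0.0118]
ee_rot: [[-0.951, 0.309, 0.001], [0.309, 0.951, -0.0], [-0.001, 0.0, -1.0]]
wrist_force: [-1.3, -0.7, 0.3]
gripper_width: 0.232
```

Request:
play_rows --commands '[[[0,0,0,0,0,0,1],[0,0,0,0,0,0,1],[0,0,0,0,0,0,1]]]'

```text
time_s: 11.0
tcp_pos: [0.4815, -0.1654, 0.0118]
ee_rot: [[-0.951, 0.309, 0.001], [0.309, 0.951, -0.0], [-0.001, -0.0, -1.0]]
wrist_force: [-1.3, -0.2, 5.0]
gripper_width: 0.22
```

```bash
cat > sq.py <<'E'
from m import *
s=r.sense();p=np.array(s['tcp_pos']);R=np.array(s['ee_rot']);print(s['time_s'],p.round(4),R[:,1].round(4),s['gripper_width'],np.round(s['wrist_force'],1),np.round(s['moment'],2))
for n in('top','side'):
    c=cap(n);H=hsv(c);h,ss,v=[H[...,i] for i in range(3)]
    blue=(h>105)&(h<130)&(ss>140)&(v>60)
    for st,ce,m in comps(blue,60):
        q=hull(c,m,.044);t,tri=cv2.minEnclosingTriangle((q*1000).astype(np.float32).reshape(-1,1,2));T=tri[:,0]
        A=[np.degrees(np.arccos(np.clip(np.dot(T[i-1]-T[i],T[(i+1)%3]-T[i])/np.linalg.norm(T[i-1]-T[i])/np.linalg.norm(T[(i+1)%3]-T[i]),-1,1))) for i in range(3)]
        print(n,st,T.round(1).tolist(),np.round(A,1))
        ys,xs=np.nonzero(m);Q=depth(c,np.c_[xs,ys]);g=Q[:,2]<.06;Q=Q[g]
        A=np.c_[Q[:,:2]-Q[:,:2].mean(0),np.ones(len(Q))];co=np.linalg.lstsq(A,Q[:,2],rcond=None)[0];print('  top plane z',co[2].round(4),'tilt deg',np.degrees(co[:2]).round(1))
E
python3 sq.py
```

```text
11.0 [ 0.4815 -0.1654  0.0118] [ 0.3088  0.9511 -0.    ] 0.21966273133279118 [-1.3 -0.2  5. ] [ 0.09  0.3  -0.04]
top [320 255  34  24 336] [[455.0, -186.8000030517578], [402.8999938964844, -98.0999984741211], [467.70001220703125, -117.5]] [40.9 42.9 96.2]
  top plane z 0.0434 tilt deg [-1.   0.7]
side [300 161  37  24 366] [[465.20001220703125, -207.89999389648438], [397.3999938964844, -89.0], [563.4000244140625, -141.10000610351562]] [85.5 42.9 51.6]
  top plane z 0.0429 tilt deg [-0.5 -0.7]
```

Request:
play_rows --commands '[[[0.012,0.004,0,0,0,0.03,1],[0.03,0.009,0,0,0,0.07,1],[0.054,0.016,0,0,0,0.11,1],[0.078,0.023,0,0,0,0.15,1],[0.09,0.027,0,0,0,0.17,1]]]'

```text
time_s: 11.6
tcp_pos: [0.5731, -0.1382, 0.0118]
ee_rot: [[-0.99, 0.142, 0.001], [0.142, 0.99, -0.001], [-0.001, -0.001, -1.0]]
wrist_force: [-2.2, -1.4, 7.3]
gripper_width: 0.221
```

Request:
play_rows --commands '[[[0.003,0.016,0,0,0,0,1],[0.0095,0.05,0,0,0,0,1],[0.016,0.085,0,0,0,0,1],[0.023,0.121,0,0,0,0,1],[0.0275,0.146,0,0,0,0,1]]]'

```text
time_s: 12.1
tcp_pos: [0.5995, 0.0093, 0.0118]
ee_rot: [[-0.99, 0.142, 0.001], [0.142, 0.99, -0.0], [-0.001, -0.0, -1.0]]
wrist_force: [-0.4, -1.5, 5.4]
gripper_width: 0.222
```

```bash
python3 sq.py; python3 - <<'E'
from m import *
c=cap('side');t=cap('top')
a=cv2.resize(c['image'][130:250,210:360,::-1],(500,400),interpolation=cv2.INTER_CUBIC);b=cv2.resize(t['image'][150:310,190:310,::-1],(300,400),interpolation=cv2.INTER_CUBIC)
cv2.imwrite('pics/x7.png',np.hstack([a,b]))
E
```

```text
12.1 [0.5995 0.0093 0.0118] [ 1.425e-01  9.898e-01 -1.000e-04] 0.22226966487261895 [-0.4 -1.5  5.4] [-0.53  0.01 -0.  ]
top [246 203  33  25 356] [[585.5999755859375, -29.0], [512.7999877929688, 61.400001525878906], [581.0999755859375, 52.5]] [ 35.7  43.7 100.6]
  top plane z 0.0439 tilt deg [ 0.4 -0.2]
side [252 197  41  20 195] [[526.2000122070312, 47.5], [646.2000122070312, 28.899999618530273], [586.9000244140625, -27.100000381469727]] [42.  52.1 85.8]
  top plane z 0.0433 tilt deg [0.1 1. ]
```

View pics/x7.png

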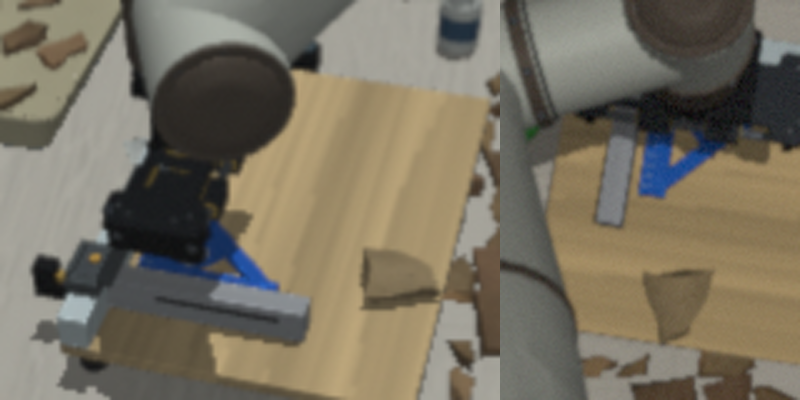

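Request:
play_rows --commands '[[[0.0006,0.004,0,0,0,0,1],[0.001,0.007,0,0,0,0,1],[0.0014,0.009,0,0,0,0,1],[0.0016,0.0105,0,0,0,0,1],[0.0018,0.012,0,0,0,0,1]]]'

```text
time_s: 12.8
tcp_pos: [0.6001, 0.0173, 0.0118]
ee_rot: [[-0.989, 0.145, -0.001], [0.145, 0.989, -0.002], [0.001, -0.002, -1.0]]
wrist_force: [-1.7, -6.3, 7.1]
gripper_width: 0.222
```

Request:
play_rows --commands '[[[0.004,-0.0006,0,0,0,0,1],[0.007,-0.001,0,0,0,0,1],[0.009,-0.0014,0,0,0,0,1],[0.0105,-0.0016,0,0,0,0,1],[0.012,-0.0018,0,0,0,0,1]]]'

```text
time_s: 13.3
tcp_pos: [0.6099, 0.0158, 0.0118]
ee_rot: [[-0.989, 0.147, -0.005], [0.147, 0.989, -0.001], [0.005, -0.002, -1.0]]
wrist_force: [-8.3, 1.4, 12.5]
gripper_width: 0.223
```

Request:
play_rows --commands '[[[0.0004,0.003,0,0,0,0,1],[0.0008,0.005,0,0,0,0,1],[0.0037,0.0045,0,0,0,0,1],[0.0037,0.0045,0,0,0,0,1],[0.0037,0.0045,0,0,0,0,1]]]'

```text
time_s: 13.8
tcp_pos: [0.6095, 0.0158, 0.0117]
ee_rot: [[-0.989, 0.148, -0.014], [0.148, 0.989, -0.007], [0.013, -0.009, -1.0]]
wrist_force: [-11.0, -11.2, 15.7]
gripper_width: 0.22
```

```bash
python3 sq.py
```

```text
13.8 [0.6095 0.0158 0.0117] [ 0.1476  0.989  -0.0087] 0.2202760069114126 [-11.  -11.2  15.7] [-3.23  3.01 -0.07]
top [242 197  35  26 387] [[597.9000244140625, -26.200000762939453], [522.2000122070312, 71.0999984741211], [596.5999755859375, 59.79999923706055]] [37.  43.5 99.5]
  top plane z 0.0436 tilt deg [-0.9 -0.3]
side [267 198  19  18 115] [[599.7999877929688, 28.100000381469727], [598.5, -27.600000381469727], [542.0999755859375, 48.70000076293945]] [108.2  37.9  33.9]
  top plane z 0.0433 tilt deg [-1.5 -2.3]
```

Request:
play_rows --commands '[[[0,0,0.0005,0.005,-0.007,0,1],[0,0,0.001,0.01,-0.014,0,1],[0,0,0.001,0.01,-0.014,0,1],[0,0,0.001,0.01,-0.014,0,1]]]'

```text
time_s: 14.3
tcp_pos: [0.6102, 0.0163, 0.0118]
ee_rot: [[-0.989, 0.148, 0.001], [0.148, 0.989, 0.004], [-0.001, 0.004, -1.0]]
wrist_force: [-8.2, -9.8, 10.2]
gripper_width: 0.22
```

```bash
python3 sq.py
```

```text
14.3 [0.6102 0.0163 0.0118] [0.1475 0.9891 0.0041] 0.22049835356741387 [-8.2 -9.8 10.2] [-3.16  2.11 -0.1 ]
top [242 198  34  25 379] [[595.0999755859375, -20.899999618530273], [521.7000122070312, 71.19999694824219], [594.9000244140625, 60.099998474121094]] [38.4 42.8 98.7]
  top plane z 0.0437 tilt deg [-0.5 -1. ]
side [263 197  23  19 122] [[597.0, -24.899999618530273], [544.5, 45.20000076293945], [608.0, 33.79999923706055]] [47.4 43.  89.6]
  top plane z 0.0432 tilt deg [2.  0.4]
```

Request:
play_rows --commands '[[[0.001,-0.0002,0,-0.002,0,0,1],[0.002,-0.0003,0,-0.003,-0.002,0,1],[0.002,-0.0003,0,-0.003,-0.002,0,1],[0.002,-0.0003,0,-0.003,-0.002,0,1],[0.002,-0.0003,0,-0.003,-0.002,0,1]]]'

```text
time_s: 14.9
tcp_pos: [0.6101, 0.0161, 0.0117]
ee_rot: [[-0.989, 0.148, -0.001], [0.148, 0.989, 0.001], [0.001, 0.001, -1.0]]
wrist_force: [-11.7, -8.6, 13.4]
gripper_width: 0.22
```

```bash
python3 sq.py;  python3 - <<'E'
from m import *
c=cap('side');t=cap('top')
a=cv2.resize(c['image'][160:250,220:320,::-1],(440,396),interpolation=cv2.INTER_CUBIC);b=cv2.resize(t['image'][180:270,210:290,::-1],(352,396),interpolation=cv2.INTER_CUBIC)
cv2.imwrite('pics/x8.png',np.hstack([a,b]))
# leg/bar edges in board frame, top view
a=np.radians(-8.6);Rb=np.array([[np.cos(a),-np.sin(a)],[np.sin(a),np.cos(a)]])
H=hsv(t);blue=(H[...,0]>105)&(H[...,0]<130)&(H[...,1]>140)&(H[...,2]>60)
st,ce,m=max(comps(blue,60),key=lambda q:q[0][4]);ys,xs=np.nonzero(m)
L=[(xs[ys==y].min(),y) for y in range(ys.min()+2,ys.max()-1)]
B=(plane(t,np.array(L,float)-[.5,0],.044)[:,:2]-[.5231,-.0595])@Rb*1000;print('leg outer edge board x,y');print(B.round(1).tolist());p=np.polyfit(B[:,0],B[:,1],1);print('slope deg',np.degrees(p[0]))
E
```

```text
14.9 [0.6101 0.0161 0.0117] [1.477e-01 9.890e-01 6.000e-04] 0.21957503318370566 [-11.7  -8.6  13.4] [-2.56  3.39 -0.11]
top [242 198  35  25 380] [[594.9000244140625, 60.099998474121094], [595.0999755859375, -22.5], [522.2000122070312, 71.0999984741211]] [98.7 37.8 43.5]
  top plane z 0.0437 tilt deg [-0.2 -0.2]
side [263 198  23  18 120] [[544.5, 45.20000076293945], [608.0, 33.79999923706055], [597.0, -24.899999618530273]] [43.  89.6 47.4]
  top plane z 0.0433 tilt deg [0.3 0.1]
leg outer edge board x,y
[[48.5, 128.6], [46.3, 128.2], [44.0, 127.9], [41.4, 129.7], [39.2, 129.3], [36.9, 129.0], [34.7, 128.6], [32.5, 128.2], [29.9, 130.1], [27.6, 129.7], [25.4, 129.3], [23.2, 129.0], [20.9, 128.6], [18.7, 128.2], [16.1, 130.1], [13.9, 129.7], [11.7, 129.3], [9.4, 129.0], [7.2, 128.6], [5.3, 126.1], [2.4, 130.1]]
slope deg -0.10643852881353641
```

View pics/x8.png

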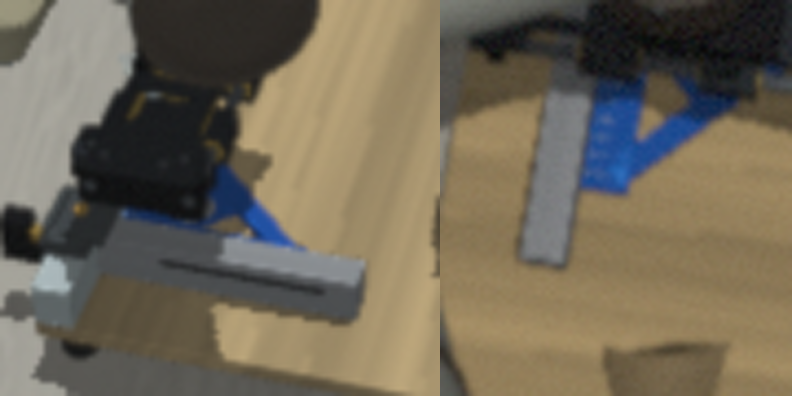

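```bash
python3 - <<'E'
from station import r
print(r.finish_job()); s=r.sense();print(s['time_s'],s['wrist_force'],s['tcp_pos'],s['gripper_width'])
E
```

```text
the job is handed in; nothing more can be done
None
the job is handed in; nothing more can be done
```

The stop is pushed home and the square is pressed into the corner between fence and stop. I handed the job in at about 15 s, still gripping the knob; the hand-in reports no verdict.

**What I did:** I slid the stop about 84 mm along the fence until it held against 14 N, well past the detent. Then I gripped the knob, turned the square about 10° to line it up with the board, and pressed it in against both faces. The square stayed off the stop until the stop was home.

**Last checks:**
- **Stop:** the side camera put the bar's middle line at board y ≈ 141 mm, so the face is at 130 mm.
- **Square:** its edge along the stop is parallel to it within 0.1°, touching at y ≈ 129 mm. The top of the square measured level (0.3° or less) at z ≈ 0.0435 m.
- **Pressure:** about 12 N toward the fence and 9 N toward the stop, with about 13 N upward on the tool from holding the square down. The grip read 19 mm on the 20 mm knob.
- **Fence edge:** the gripper hid this edge from the cameras. I judged it seated from the contact force and from the knob being within about 1 mm of its expected position.
- **Sherd, loupe and dish:** I sent nothing near them and the sherd and dish looked untouched in the pictures. I did not measure their positions again at the end.

**Disagreements:**
- **TCP height:** the reported TCP was about 37–40 mm lower than the real fingertips. My first attempt to grip the stop closed on air above the bar, so I measured the offset with the camera and corrected for it.
- **Camera offset:** the two cameras differed by up to 5 mm in world y on the square. I resolved that from where the stop came to rest.

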